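# Clear the hinge seam of the folding chessboard and put the pick away

## Robot

A 7-joint arm with a two-finger parallel gripper is mounted at the origin on the work surface. World frame = base frame: x ahead of the robot, y to its left, z up, the work surface at z = 0. Lengths are in mm, angles in rad, forces in N, time in s.
With the tool pointing down it reaches from about 425 to 1025 mm from the base axis. Payload 3.6 kg.
Tool frame: the origin (TCP) lies between the finger pads, 19 mm behind the fingertips; this is the grasp point; y points along the fingers, x is the direction in which the jaws open and shut, and the axes are right-handed (so a half turn about y gives the same grasp; the last joint's range is limited). The gripper opens to 85 mm and grips with 20 to 120 N. Pads are 22 mm wide; open, the fingers measure 114 mm over their backs; the gripper's body (76 mm by 85 mm) begins 54 mm behind the grasp point. The pads swing forward as they close: fully open they stand 13 mm farther back than shut.
Start: joints at [-1.29, 0.591, 0.048, 1.609, -0.033, 0.943, -0.034], TCP at [265.408, 674.676, 250.002] pointing down, gripper open.
Joint ranges: [-2.69, 2.69], [-0.47, 2.24], [-1.27, 1.36], [0.19, 2.51], [-1.53, 4.68], [0.08, 2.07], [-3.09, 3.09]. Speed limits (rad/s): [2.57, 2.57, 3.14, 3.14, 3.14, 3.14, 3.14].

## Interface

Orientations are given as a rotation vector (axis times angle).
In Python, from rig import manip gives the robot as it stands.
- The arm moves only by the shell command python3 -m inch 'ROWS' [OPENING] [FORCE]. ROWS is JSON, one flat list of numbers, 6 for each row, row after row: the shift along the tool's x, y, z in cm, then the turn, a rotation vector about the tool's x, y, z in rad. In form: [x, y, z, wx, wy, wz, x, y, z, wx, wy, wz, ...]. A call has 1 to 8 rows; each row is the pose to reach, as a shift and turn from the pose commanded when the call began, along the tool's axes at that moment; what a row does not reach only later rows make up. A row lasts 1/10 s, in which the tool goes at most 50 mm and 8.59 degrees, less where a joint would pass 70% of its speed; a pose out of reach is approached as far as the arm can. A call with a gripper value outside its range is refused whole. OPENING is the finger opening in cm, from 0 to 8.54, set as the call begins (- or left out, the last holds). The fingers move at their own pace and stop on an object; FORCE is the grip in N (left out, the last holds). Time passes only in rows, so rows that repeat a pose let the fingers close. It gives the time, the measured TCP pose, the force and the opening at its end, in the units of the state.
- manip.get_obs(): the state, without advancing time (a new reading comes with each control period).
- manip.grab_frame(name): name is "side" or "top"; returns (picture, depth): 384x512x3 uint8, red, green, blue; 384x512 float32, mm along the optical axis (not along the pixel's ray), 0 where there is no reading.
- manip.camera_info(name): a dict with "mtx" (3x3 intrinsics, pixels), "rvec" (rotation vector, rad) and "tvec" (3), from world to camera coordinates, as OpenCV has them. Camera axes: x right, y down, z forward; pixel columns grow to the right and rows downward; lengths in mm; the calibration is good to about 2 mm. A picture is of the moment at which its call begins. camera_info takes no time and is no camera call.
- manip.hand_in(): hands the job in, once; it reports no verdict.
The state is a dict: "time": time; "qpos": joint angles; "qd": joint speeds; "joint_torque": joint torques, N m; "ee_pos": TCP position; "orientation": TCP orientation; "wrist_force": force on the tool from outside, world axes, zero at the start; "torque": the same for the moment, N m; "opening": finger opening in mm.
Only numpy, scipy, OpenCV 4.12 (cv2) and the standard library are available. Lean on these libraries where they do the work, as an engineer would, in place of code of your own. Each camera call takes 0.05 s, during which the arm holds its last target.

## Task

Take the T-handled pick out of the open tin and run its tip slowly (about 4 cm a second) along inside the hinge seam of the opened chessboard, all the way from the end with the steel clasp to the other end, without forcing it and without scraping the squares. Then lay the pick back upright across the two rests in the tin the way it lay before, and set the lid on the tin so that it sits fully down and level; put both down without dropping them. Leave the chessmen, sugar bowl, mug and salt shaker where they are, and do not ring the bell.

Things in the scene. Friction and masses are not known exactly. Their poses are not given: they have to be found in the camera images.
- board: Chessboard opened flat, fixed, 220 (x) x 230 (y) x 18 mm. Origin: centre of underside. Seam: straight groove along its x at y = 0, x -110 to 110 mm, 10 mm wide, floor 8 mm above the table, lips bevelled to 17 mm wide in the top 4 mm, open ends. Tip counts as in it 4 mm below the board's top. Dark steel clasp (44 wide, 11 high) sticks out 24 mm at the -x end: start there.
- tin: Round open steel tin, fixed, outer diameter 138, inner 130, 100 mm high, floor 5 mm. Origin: centre of underside. Inside two grey rests, blocks 18 (x) x 50 (y) mm, flat tops 64 mm above the table, centred at x = +/-34 mm, y = 0 of the tin's frame; 50 mm gap between them.
- pick: T-handled pick, 80 g: wooden bar 90 (x) x 18 (y) x 22 (z) mm, from the middle of its underside a steel shank 6 mm thick goes 55 mm straight down to a rounded tip. Origin: centre of the bar's underside; z up. Starts lying across the tin's rests, bar along the tin's x, underside 64 mm above the table, shank hanging between them. Pinch the bar across y at its middle.
- pick_tip (a point): Lowest point of the pick's rounded tip, 55 mm below the pick's origin.
- potholder: Grey silicone pot holder, fixed flat disc 160 mm across and 10 mm thick, with a small loop tab; the lid lies on it at the start. Origin: centre of its underside.
- lid: Loose steel lid, 160 g: disc 144 mm across, 8 to 12 mm above the origin; below it a plug 122 mm across (bevelled to 114 at its foot) that goes inside the tin's rim; on top a round black knob 24 mm across, 12 to 42 mm above the origin. Origin: centre of the plug's underside; seated, it is 92 mm above the table. Starts on the pot holder.
- lid_knob (a point): Point on the lid's axis 34 mm above its origin, 22 mm above the disc's top: height to grip the knob with the TCP.
- knight_a: bystander, loose, origin under its centre. Wooden knight, 45 mm high, base 21 mm, standing on the board near one outer edge, at least 85 mm from the seam.
- knight_b: bystander, loose, origin under its centre. Wooden knight, 45 mm high, base 21 mm, standing on the board near the other outer edge.
- sugar_bowl: bystander, loose, origin under its centre. Steel sugar bowl with its lid closed, 92 mm across, 76 mm high.
- mug: bystander, loose, origin under its centre. White mug, 80 mm across, 90 mm high, handle at its +y.
- salt: bystander, loose, origin under its centre. Glass salt shaker, 42 mm across, 64 mm high.
- pawn: bystander, loose, origin under its centre. Wooden pawn, 20 mm across, 35 mm high, on the table.
- bell_button (a joint): Press button of the plastic desk bell (fixed grey dome 84 mm across, 36 mm high, button to 48 mm): 0 up, 0.006 m fully down. Leave alone.
- bell: The desk bell, fixed; origin under its centre.
There are look-alikes about, which are no part of the job. There is more than one size of the pick; the job needs the smallest.

How it is judged:
By the outcome, as a careful person would: the job done as asked, in the order asked, and still so for the second after the job is handed in, with the robot touching nothing.
It also fails if it takes over 72 s, if anything falls off the work surface, if the arm or the gripper's body presses on something with over 40 N, if the wrist force passes 120 N, or if a joint passes its speed limit or range.

## Working session

There is one attempt and no reset: what is moved stays moved. The work goes in short steps, Python scripts to look and compute and a shell command to move; the robot and the scene stay as the last step left them, time stands still between calls to the robot, and variables do not carry over. Pictures are saved under pics/ and viewed, and the job is handed in when it is done.

```bash
ls; mkdir -p pics; cat > h.py <<'E'
import numpy as np, cv2
from rig import manip
def snap(n):
    p,d=manip.grab_frame(n); np.savez('/tmp/%s.npz'%n,p=p,d=d); return p,d
def load(n):
    z=np.load('/tmp/%s.npz'%n); return z['p'],z['d']
def world(n,u,v,z):
    c=manip.camera_info(n); R,_=cv2.Rodrigues(np.array(c['rvec'],float)); t=np.array(c['tvec'],float).reshape(3); K=np.array(c['mtx'])
    return R.T@(np.linalg.inv(K)@np.array([u,v,1.])*z-t)
def onplane(n,u,v,h):
    a=world(n,u,v,0);b=world(n,u,v,1); s=(h-a[2])/(b[2]-a[2]); return a+s*(b-a)
def cloud(n,d):
    v,u=np.indices(d.shape); c=manip.camera_info(n); R,_=cv2.Rodrigues(np.array(c['rvec'],float)); t=np.array(c['tvec'],float).reshape(3); K=np.array(c['mtx'])
    P=(np.linalg.inv(K)@np.stack([u.ravel(),v.ravel(),np.ones(u.size)]))*d.ravel()
    W=(R.T@(P-t[:,None])).T.reshape(d.shape+(3,)); W[d==0]=np.nan; return W
E
python3 - <<'E'
from h import *
for n in('top','side'):
    p,d=snap(n); cv2.imwrite('pics/%s0.png'%n,cv2.resize(p[:,:,::-1],(800,600),interpolation=cv2.INTER_CUBIC)); print(manip.camera_info(n))
print(manip.get_obs())
E
```

```text
pics
{'mtx': array([[454.16562595,   0.        , 257.44844945],
       [  0.        , 454.16562595, 187.64477876],
       [  0.        ,   0.        ,   1.        ]]), 'rvec': array([ 2.17157476, -2.19838107,  0.12767568]), 'tvec': array([ -79.03137848,  532.97911   , 1236.3362145 ])}
{'mtx': array([[357.39256395,   0.        , 251.28530505],
       [  0.        , 357.39256395, 190.26187383],
       [  0.        ,   0.        ,   1.        ]]), 'rvec': array([ 2.32438295, -0.81664632,  0.28578623]), 'tvec': array([-466.30839093,  252.27621312,  940.23319819])}
{'time': 0.1, 'qpos': array([-1.28951892,  0.59201378,  0.04829855,  1.60974396, -0.03331253,
        0.94267338, -0.03370762]), 'qd': array([-0.0007812 , -0.00305207,  0.00081071, -0.00426852,  0.00016458,
        0.00116925,  0.00070598]), 'joint_torque': array([ 4.85498342e-03, -5.49993932e+01,  1.55342717e+00, -1.98822981e+01,
        9.72954469e-03,  3.78085300e-03, -1.09038564e-05]), 'ee_pos': array([265.11549781, 674.00671919, 248.94614575]), 'orientation': array([-1.36474405, -0.9277299 ,  0.93040614]), 'wrist_force': array([-1.2669816 ,  0.13093566, -0.61215723]), 'torque': array([ 0.00394606, -0.03110712,  0.0303028 ]), 'opening': 85.38674538518178}
```

View pics/top0.png

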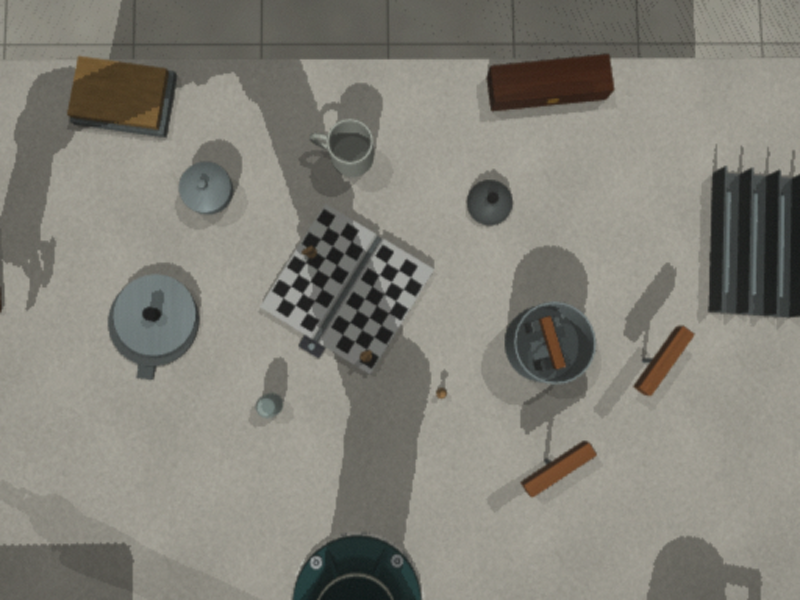

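View pics/side0.png

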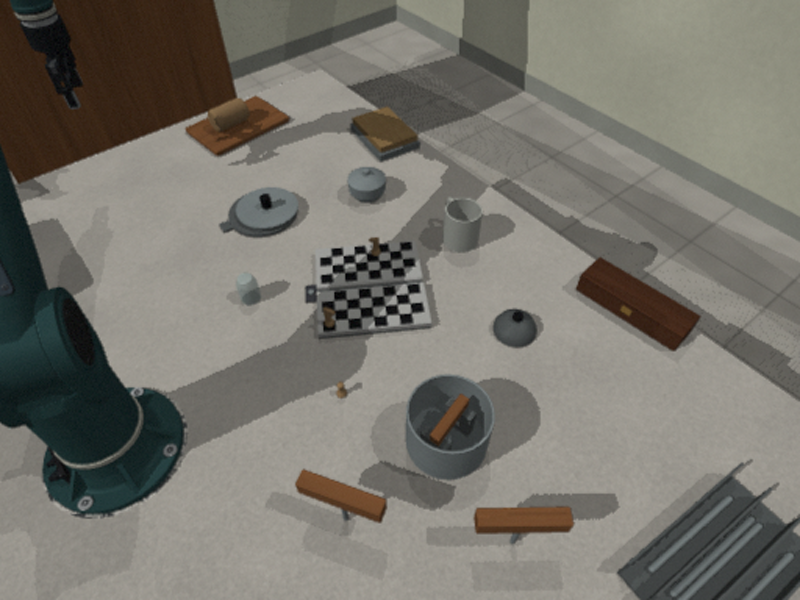

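```bash
python3 - <<'E'
from h import *
from scipy.spatial.transform import Rotation as R
print(R.from_rotvec(manip.get_obs()['orientation']).as_matrix().round(3))
E
```

```text
[[ 0.366 -0.001 -0.931]
 [ 0.931 -0.002  0.366]
 [-0.002 -1.    -0.   ]]
```

```bash
python3 - <<'E'
from h import *
p,d=load('top'); W=cloud('top',d); np.set_printoptions(precision=1,suppress=True)
s=512/800
for nm,u,v in [('tin',550,343),('lidknob',152,314),('liddisc',152,290),('board',350,300),('bowl',205,188),('mug',350,145),('salt',267,405),('pawn',441,393),('bell',490,200),('pick',552,343),('p2',665,360),('p3',560,470),('holder',147,372),('n1',310,250),('n2',366,356),('clasp',311,347),('table',480,430)]:
    print(nm,W[int(v*s),int(u*s)])
def circ(P):
    A=np.c_[2*P[:,:2],np.ones(len(P))]; x=np.linalg.lstsq(A,(P[:,:2]**2).sum(1),rcond=None)[0]; return x[:2],np.sqrt(x[2]+x[0]**2+x[1]**2)
def reg(u0,v0,u1,v1,zl,zh):
    m=np.zeros(d.shape,bool); m[int(v0*s):int(v1*s),int(u0*s):int(u1*s)]=1
    return m&(W[...,2]>zl)&(W[...,2]<zh)
m=reg(495,290,605,395,92,108);P=W[m];print('rim',len(P),circ(P),np.median(P[:,2]),(P.min(0)+P.max(0))/2,P.max(0)-P.min(0))
m=reg(515,300,585,380,78,95);P=W[m];r=cv2.minAreaRect(P[:,:2].astype(np.float32));print('bar',len(P),r,np.median(P,0)); 
c=P[:,:2].mean(0);w,V=np.linalg.eigh(np.cov((P[:,:2]-c).T));print(c,V[:,1])
m=reg(515,300,585,380,58,70);P=W[m];print('rests',len(P),np.median(P,0),P[:,:2].mean(0))
m=reg(90,260,215,380,15,30);P=W[m];print('lid disc',len(P),(P.min(0)+P.max(0))/2,P.max(0)-P.min(0),np.median(P,0))
m=reg(90,260,215,380,36,70);P=W[m];print('knob',len(P),(P.min(0)+P.max(0))/2,P.max(0)-P.min(0),np.median(P,0))
m=reg(250,200,445,380,14,22);P=W[m];r=cv2.minAreaRect(P[:,:2].astype(np.float32));print('board',len(P),r,np.median(P,0))
E
```

```text
tin [ 440.3 -332.2   88.3]
lidknob [500.9 347.5  52.2]
liddisc [544.8 358.6  20.6]
board [521.3   7.6  20.8]
bowl [715.4 255.   68.9]
mug [813.1   6.8  -0.9]
salt [341.8 148.6  67.5]
pawn [ 356.7 -150.3   31.1]
bell [ 694.7 -241.6   45.7]
pick [ 440.3 -334.7   89. ]
p2 [ 409.  -513.7  116.9]
p3 [ 234.  -335.6  110.9]
holder [398.7 369.2   4.9]
n1 [605.3  75.1  63.3]
n2 [423.6 -20.5  58.7]
clasp [439.1  78.2   9.9]
table [ 288.3 -220.8    4.5]
rim 305 (array([ 440.7, -336.5]), np.float64(66.55347054624839)) 99.65983983133442 [ 440.5 -336.9   98.8] [136.  136.1  13.3]
bar 341 ((442.2060241699219, -330.5633544921875), (120.05020904541016, 125.08432006835938), 88.05146026611328) [ 442.9 -336.2   85.7]
[ 441.6 -334.5] [-1.  -0.1]
rests 209 [ 462.7 -334.7   64.3] [ 441.7 -338.5]
lid disc 2076 [492.4 359.   22.3] [159.9 153.7  14.3] [499.5 351.7  22.4]
knob 72 [500.9 353.2  48.1] [21.9 24.5 21.6] [500.9 350.5  52. ]
board 5361 ((537.4442138671875, 17.961669921875), (230.38912963867188, 237.7939453125), 57.86639404296875) [543.3  13.7  18.3]
```

```bash
python3 - <<'E'
from h import *
p,d=load('top')
c=p[120:250,150:290,::-1];cv2.imwrite('pics/b0.png',cv2.resize(c,None,fx=5,fy=4.6,interpolation=cv2.INTER_CUBIC))
c=p[180:260,310:400,::-1];cv2.imwrite('pics/t0.png',cv2.resize(c,None,fx=7,fy=7,interpolation=cv2.INTER_CUBIC))
E
```

```text
(no output)
```

View pics/b0.png

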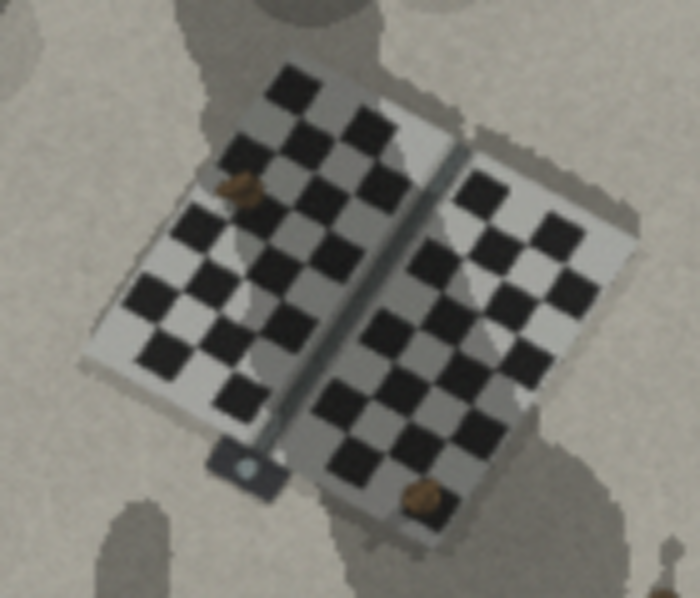

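View pics/t0.png

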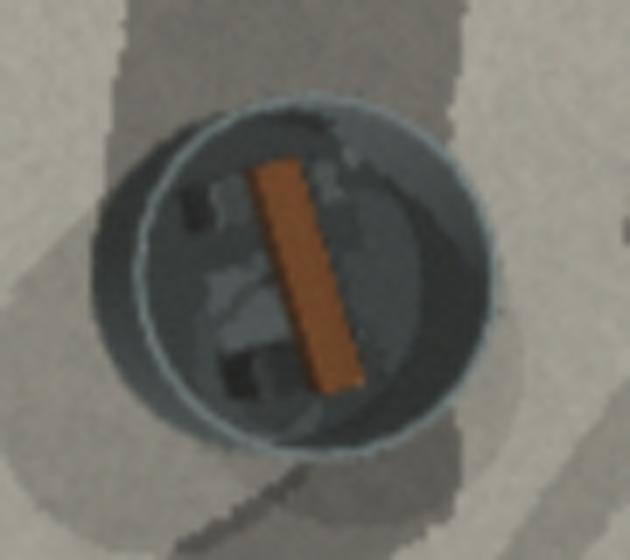

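```bash
python3 - <<'E'
from h import *
np.set_printoptions(precision=1,suppress=True)
f=lambda x,y:((x+.5)/5-.5+150,(y+.5)/4.6-.5+120)
def P(x,y,h): return onplane('top',*f(x,y),h)[:2]
a=P(268,441,14);b=P(463,150,14);print('seam',a,b,(a+b)/2,np.linalg.norm(b-a),np.degrees(np.arctan2(*(b-a)[::-1])))
C=[P(*c,18) for c in [(82,358),(432,545),(638,238),(288,62)]];print(C,sum(C)/4)
for i in range(4): print(np.linalg.norm(C[i]-C[i-1]))
print('clasp',P(248,470,11))
for n,zr in (('top',0),('side',0)):
    p,d=load(n); hsv=cv2.cvtColor(p,cv2.COLOR_RGB2HSV)
    m=((hsv[...,0]<18)&(hsv[...,1]>130)&(hsv[...,2]>70)).astype(np.uint8)
    k,l,st,ce=cv2.connectedComponentsWithStats(m)
    for i in range(1,k):
        if st[i,4]<60: continue
        v,u=np.nonzero(l==i)
        q=np.array([onplane(n,x,y,86)[:2] for x,y in zip(u,v)],np.float32)
        r=cv2.minAreaRect(q); print(n,ce[i],st[i,4],r)
E
python3 - <<'E'
from h import *
p,d=load('side')
c=p[145:220,190:285,::-1];cv2.imwrite('pics/sb0.png',cv2.resize(c,None,fx=8,fy=8,interpolation=cv2.INTER_CUBIC))
c=p[235:310,250:325,::-1];cv2.imwrite('pics/st0.png',cv2.resize(c,None,fx=8,fy=8,interpolation=cv2.INTER_CUBIC))
E
```

```text
seam [457.   66.1] [634.  -44.1] [545.5  11. ] 208.50178177574566 -31.91569511112435
[array([508.2, 168.7]), array([393.3, -24.6]), array([ 578. , -141.8]), array([688.8,  53.9])] [542.1  14. ]
213.9408989792998
224.8174985404611
218.79148337274825
224.94777466390144
clasp [439.7  77.5]
top [353.6 218.9] 214 ((440.9103088378906, -336.9561767578125), (86.47126007080078, 17.20128631591797), 15.273228645324707)
top [425.7 230.8] 438 ((406.8348083496094, -527.7516479492188), (23.647371292114258, 130.78126525878906), 52.09825134277344)
top [357.9 300.3] 459 ((229.17893981933594, -341.1478576660156), (24.471160888671875, 128.55360412597656), 31.440471649169922)Traceback (most recent call last):
  File "<stdin>", line 16, in <module>
  File "h.py", line 11, in onplane
    a=world(n,u,v,0);b=world(n,u,v,1); s=(h-a[2])/(b[2]-a[2]); return a+s*(b-a)
                       ~~~~~^^^^^^^^^
  File "h.py", line 8, in world
    c=manip.camera_info(n); R,_=cv2.Rodrigues(np.array(c['rvec'],float)); t=np.array(c['tvec'],float).reshape(3); K=np.array(c['mtx'])
ValueError: time passes only in moves, steps and waits
```

View pics/sb0.png

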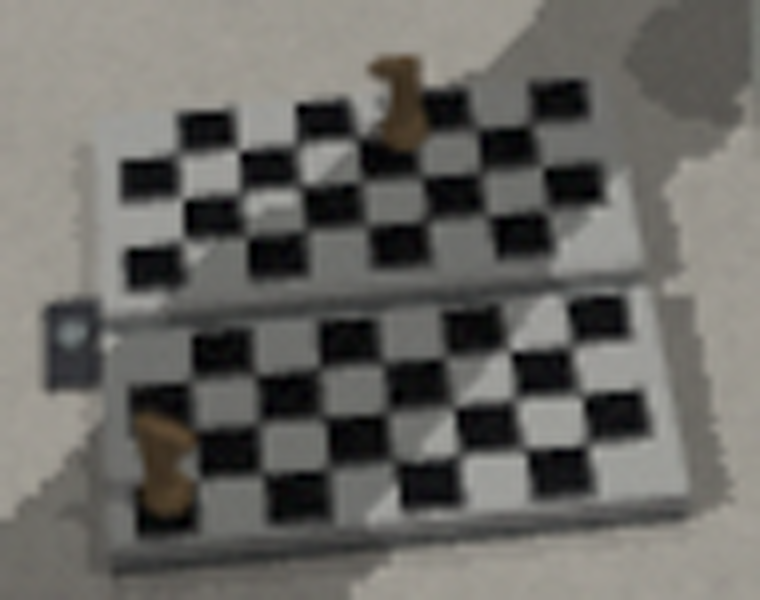

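View pics/st0.png

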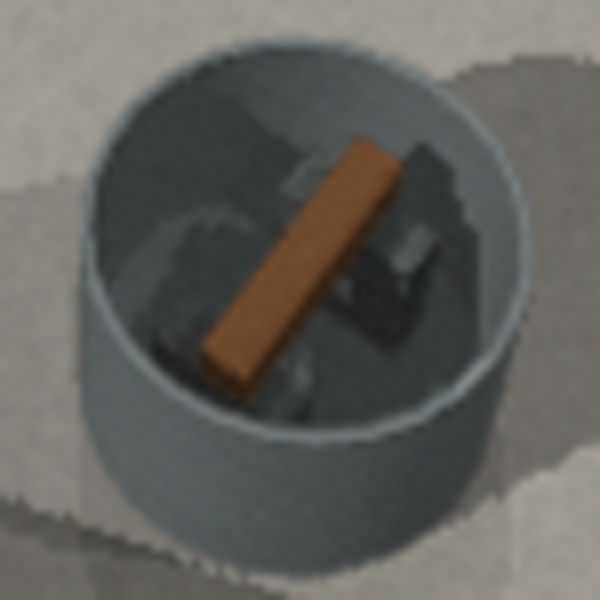

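```bash
python3 - <<'E'
import re
s=open('h.py').read()
s=s.replace("manip.camera_info(n)","CI[n]").replace("from rig import manip\n","from rig import manip\nimport pickle,os\nif os.path.exists('/tmp/ci.pkl'): CI=pickle.load(open('/tmp/ci.pkl','rb'))\nelse:\n    CI={n:manip.camera_info(n) for n in('top','side')}; pickle.dump(CI,open('/tmp/ci.pkl','wb'))\n")
s+='''
def pix(n,X):
    c=CI[n]; return cv2.projectPoints(np.array(X,float).reshape(-1,3),np.array(c['rvec'],float),np.array(c['tvec'],float),np.array(c['mtx']),None)[0].reshape(-1,2)
def rect(n,cx,cy,ang,L,Wd,h,sc):
    # image: cols along ang direction, rows along -perp ; sc px/mm
    p,_=load(n); nx,ny=int(L*sc),int(Wd*sc)
    a=(np.arange(nx)-nx/2)/sc; b=(ny/2-np.arange(ny))/sc
    A,B=np.meshgrid(a,b); c,s=np.cos(ang),np.sin(ang)
    X=np.stack([cx+A*c-B*s,cy+A*s+B*c,np.full_like(A,h)],-1)
    q=pix(n,X).reshape(ny,nx,2).astype(np.float32)
    return cv2.remap(p,q[...,0],q[...,1],cv2.INTER_CUBIC)
'''
open('h.py','w').write(s)
E
python3 - <<'E'
from h import *
im=[rect(n,542,13,np.radians(-31.5),290,260,18,1.35) for n in('top','side')]
for i in im:
    h,w=i.shape[:2]; i[h//2,::6]=(255,0,0); i[::6,w//2]=(255,0,0)
cv2.imwrite('pics/rb.png',np.hstack(im)[:,:,::-1])
im=[rect(n,440.7,-336.5,np.radians(15.27),140,140,86,2.8) for n in('top','side')]
for i in im:
    h,w=i.shape[:2]; i[h//2,::6]=(255,0,0); i[::6,w//2]=(255,0,0)
cv2.imwrite('pics/rt.png',np.hstack(im)[:,:,::-1])
E
```

```text
(no output)
```

View pics/rb.png

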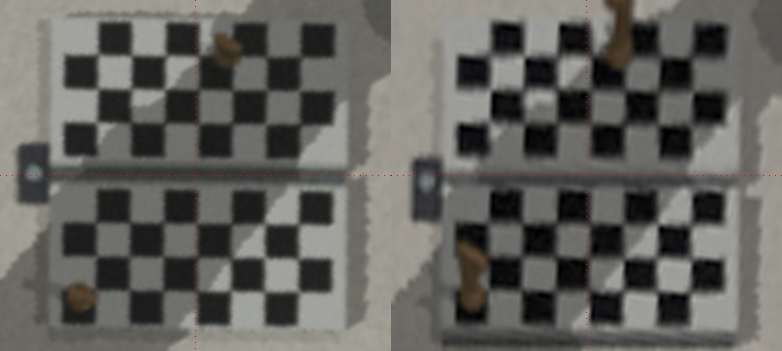

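View pics/rt.png

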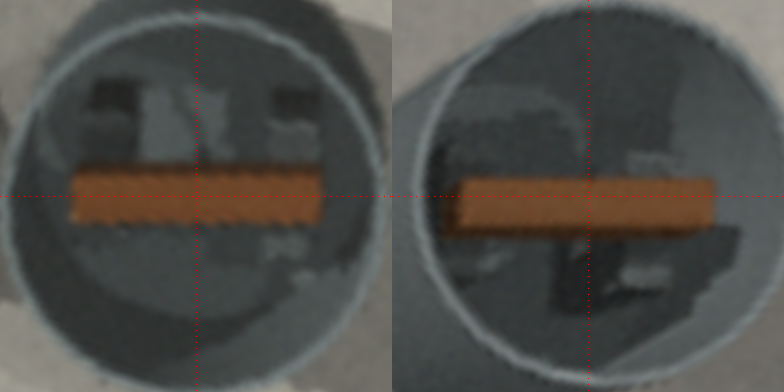

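```bash
python3 - <<'E'
from h import *
a0=np.radians(-31.5);cx,cy=545.6,12.6
for n in('top','side'):
    im=rect(n,cx,cy,a0,200,200,18,4).astype(np.uint8); g=cv2.cvtColor(im,cv2.COLOR_RGB2GRAY)
    m=cv2.erode((g<45).astype(np.uint8),np.ones((21,21)))
    k,l,st,ce=cv2.connectedComponentsWithStats(m)
    Q=[]
    for i in range(1,k):
        if 900<st[i,4]<12000 and .75<st[i,2]/st[i,3]<1.33: Q.append([(ce[i,0]-400)/4,(400-ce[i,1])/4])
    Q=np.array(Q); 
    # grid index: 25mm columns pitch
    pitch=25.; ci=np.round((Q[:,0])/pitch-.5)+.5
    up=Q[:,1]>0; lo=np.sort(Q[:,1]); 
    print(n,len(Q)); print(np.round(Q[np.lexsort((Q[:,0],np.round(Q[:,1]/12)))],1).tolist())
    g2=g.astype(float)
    # seam dark profile
    for c in (100,250,400,550,700):
        pr=g2[340:460,c-40:c+40].mean(1); w=np.clip(np.median(pr)-pr,0,None); 
        print(c, pr[::6].round().astype(int).tolist())
E
```

```text
top 24
[[-65.0, -73.9], [-14.9, -74.3], [35.1, -74.7], [85.0, -75.1], [-90.4, -48.8], [-39.7, -49.0], [10.2, -49.5], [60.2, -50.1], [-64.4, -23.8], [-14.5, -24.3], [35.5, -24.6], [85.5, -25.3], [-89.0, 25.5], [-38.8, 25.0], [11.1, 24.5], [61.0, 24.0], [-63.5, 49.9], [-13.6, 49.7], [36.4, 49.4], [86.1, 48.9], [-88.4, 75.3], [-38.5, 74.9], [11.0, 73.2], [61.7, 73.9]]
100 [79, 88, 100, 102, 96, 88, 79, 66, 57, 56, 58, 59, 63, 73, 85, 96, 102, 96, 81, 69]
250 [34, 51, 78, 96, 96, 88, 79, 66, 57, 54, 56, 58, 62, 70, 83, 94, 103, 109, 110, 110]
400 [65, 73, 87, 98, 97, 90, 81, 70, 59, 55, 56, 58, 61, 69, 80, 91, 99, 100, 92, 82]
550 [110, 110, 110, 108, 101, 93, 84, 73, 61, 55, 55, 57, 58, 64, 76, 88, 97, 96, 76, 51]
700 [101, 108, 118, 128, 130, 126, 117, 101, 82, 71, 70, 72, 72, 73, 85, 104, 125, 140, 135, 114]
side 23
[[-63.8, -73.6], [-14.1, -74.1], [35.8, -74.5], [86.0, -74.8], [-38.5, -49.0], [11.4, -49.3], [61.2, -49.8], [-63.3, -23.7], [-13.4, -24.5], [36.3, -24.8], [86.6, -24.7], [-88.0, 25.7], [-38.0, 25.0], [12.2, 24.7], [61.9, 24.1], [-62.9, 50.0], [-13.0, 49.8], [37.1, 49.4], [86.8, 49.0], [-87.8, 75.9], [-38.1, 75.0], [11.2, 73.4], [62.5, 74.1]]
100 [77, 86, 94, 102, 106, 106, 105, 101, 96, 89, 80, 72, 64, 60, 62, 68, 76, 84, 83, 74]
250 [36, 54, 71, 88, 100, 104, 103, 100, 96, 90, 81, 71, 64, 61, 63, 71, 84, 98, 108, 112]
400 [67, 75, 87, 98, 105, 109, 106, 101, 97, 92, 83, 75, 68, 63, 62, 65, 74, 84, 87, 81]
550 [110, 109, 109, 108, 108, 106, 104, 102, 98, 93, 86, 78, 70, 63, 59, 61, 64, 66, 63, 50]
700 [93, 100, 108, 116, 124, 130, 133, 133, 129, 122, 111, 96, 84, 76, 75, 82, 95, 106, 111, 111]
```

```bash
cat >> h.py <<'E'
from scipy.spatial.transform import Rotation as Rot
def goal(x,y,z,yaw=None):
    o=manip.get_obs(); R=Rot.from_rotvec(o['orientation']).as_matrix(); p=o['ee_pos']
    d=R.T@(np.array([x,y,z])-p)/10
    out=[0,0,0]
    if yaw is not None:
        a=np.radians(yaw); X=np.array([np.cos(a),np.sin(a),0]); Y=np.array([0,0,-1.]); T=np.stack([X,Y,np.cross(X,Y)],1)
        out=Rot.from_matrix(R.T@T).as_rotvec()
    print('t',round(o['time'],2),'p',p.round(1),'yaw',np.degrees(np.arctan2(R[1,0],R[0,0])).round(2),'tilt',R[2,0].round(4),R[2,2].round(4),'open',round(o['opening'],1),'F',np.round(o['wrist_force'],1))
    print('shift',d.round(2),'turn',np.round(out,3))
E
python3 -m inch '[-2.7,0,-4.2,0,0,0,-5.4,0,-8.4,0,0,0,-8.1,0,-12.6,0,0,0,-10.8,0,-16.8,0,0,0,-13.5,0,-21,0,0,0,-16.2,0,-25.2,0,0,0,-18.9,0,-29.4,0,0,0,-21.6,0,-33.6,0,0,0]' 5.0 40
python3 -c "
from h import *
goal(600,150,250,-20); goal(441,-338,250,-74.73)"
```

```text
time: 0.9
ee_pos: [499.7, 348.7, 249.7]
orientation: [-1.364, -0.929, 0.929]
wrist_force: [1.3, 0.6, -0.7]
opening: 50.0
t 0.9 p [499.7 348.7 249.7] yaw 68.54 tilt -0.0005 0.0003 open 50.0 F [ 1.3  0.6 -0.7]
shift [-14.82  -0.02 -16.61] turn [ 0.000e+00  1.545e+00 -1.000e-03]
t 0.9 p [499.7 348.7 249.7] yaw 68.54 tilt -0.0005 0.0003 open 50.0 F [ 1.3  0.6 -0.7]
shift [-66.06   0.   -19.66] turn [ 1.0e-03  2.5e+00 -1.0e-03]
```

```bash
python3 -m inch '[-3,0,-3.3,0,0.14,0,-6,0,-6.6,0,0.28,0,-9,0,-10,0,0.42,0,-12,0,-13.3,0,0.56,0,-14.8,0,-16.6,0,0.7,0,-19.8,0,-16.9,0,0.84,0,-24.8,0,-17.2,0,0.98,0,-29.8,0,-17.5,0,1.12,0]'
python3 -c "
from h import *
goal(441,-338,200,-74.73)"
```

```text
time: 1.7
ee_pos: [552.0, 7.7, 249.7]
orientation: [-1.57, -0.055, 0.056]
wrist_force: [0.6, -0.3, 0.4]
opening: 50.1
t 1.7 p [552.    7.7 249.7] yaw 4.03 tilt -0.0005 -0.0002 open 50.1 F [ 0.6 -0.3  0.4]
shift [-13.5    4.98 -33.7 ] turn [ 1.000e-03  1.375e+00 -0.000e+00]
```

```bash
python3 -m inch '[-1.7,0,-4.2,0,0.145,0,-3.4,0,-8.4,0,0.29,0,-5.1,0,-12.6,0,0.435,0,-6.8,0,-16.8,0,0.58,0,-8.4,0,-21,0,0.725,0,-10.1,0.5,-25.2,0,0.87,0,-11.8,1.5,-29.4,0,1.015,0,-13.5,3,-33.7,0,1.16,0]'
python3 -m inch '[0,0,0,0,0.11,0,0,0.5,0,0,0.215,0,0,1,0,0,0.215,0,0,1,0,0,0.215,0]'
python3 -c "
from h import *
goal(441,-338,150,-74.73)
for n in('top','side'): snap(n)
im=[rect(n,441,-338,np.radians(15.27),180,180,86,2.2) for n in('top','side')]
cv2.imwrite('pics/t1.png',np.hstack(im)[:,:,::-1])"
```

```text
time: 2.5
ee_pos: [443.7, -338.2, 220.1]
orientation: [-1.399, 0.846, -0.849]
wrist_force: [1.0, -0.4, -0.5]
opening: 50.1
time: 2.9
ee_pos: [443.6, -335.9, 209.1]
orientation: [-1.327, 1.006, -1.003]
wrist_force: [-0.1, -0.4, 0.4]
opening: 49.8
t 2.9 p [ 443.6 -335.9  209.1] yaw -74.26 tilt -0.0016 -0.0013 open 49.8 F [-0.1 -0.4  0.4]
shift [ 0.15  5.91 -0.3 ] turn [ 0.001  0.008 -0.002]
```

View pics/t1.png

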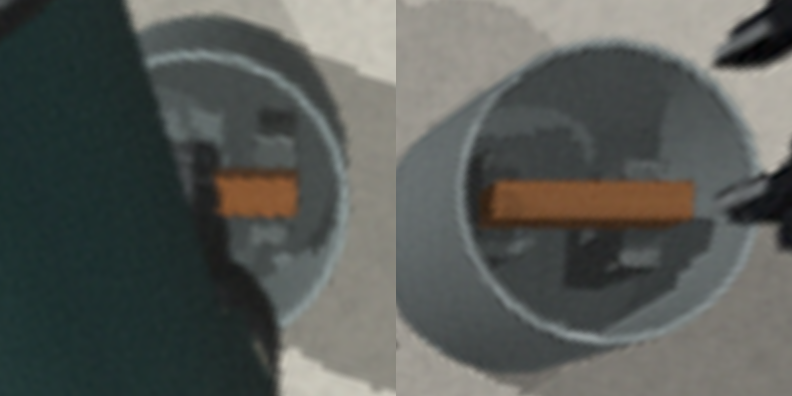

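```bash
python3 -m inch '[0.1,3,-0.2,0.001,0.008,-0.002,0.15,6,-0.3,0.001,0.008,-0.002,0.15,8.5,-0.3,0.001,0.008,-0.002,0.15,10.5,-0.3,0.001,0.008,-0.002,0.15,12,-0.3,0.001,0.008,-0.002,0.15,13.1,-0.3,0.001,0.008,-0.002,0.15,13.1,-0.3,0.001,0.008,-0.002,0.15,13.1,-0.3,0.001,0.008,-0.002]'
python3 -c "
from h import *
goal(441,-338,76,-74.73)
for n in('top','side'): snap(n)
im=[rect(n,441,-338,np.radians(15.27),180,180,86,2.2) for n in('top','side')]
cv2.imwrite('pics/t2.png',np.hstack(im)[:,:,::-1])"
```

```text
time: 3.8
ee_pos: [441.7, -339.3, 79.5]
orientation: [-1.323, 1.01, -1.015]
wrist_force: [-0.0, -0.5, 0.2]
opening: 49.9
t 3.8 p [ 441.7 -339.3   79.5] yaw -74.88 tilt 0.0027 0.0016 open 49.9 F [-0.  -0.5  0.2]
shift [-0.15  0.35 -0.03] turn [-0.002 -0.003  0.003]
```

View pics/t2.png

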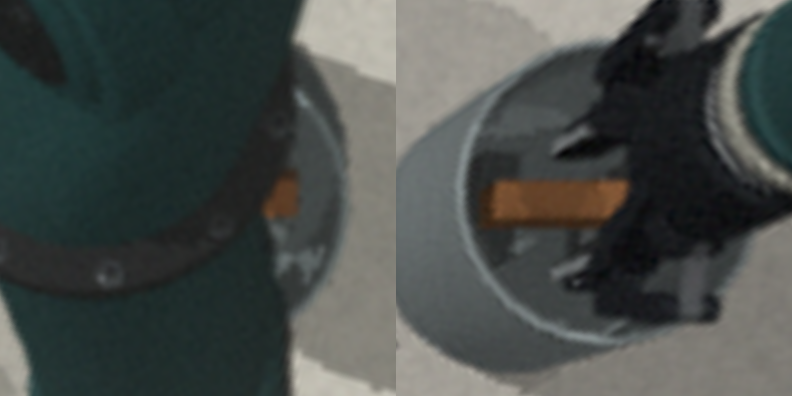

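```bash
python3 -m inch '[-0.1,0.25,0,0,0,0,-0.1,0.25,0,0,0,0]'
python3 -m inch '[0,0,0,0,0,0,0,0,0,0,0,0,0,0,0,0,0,0,0,0,0,0,0,0,0,0,0,0,0,0,0,0,0,0,0,0]' 0 40
python3 -c "
from h import *
o=manip.get_obs();print(o['time'])
goal(441,-338,76,-74.73)"
python3 -m inch '[0,0,0,0,0,0,0,0,0,0,0,0]'
```

```text
time: 4.1
ee_pos: [441.3, -337.8, 76.8]
orientation: [-1.323, 1.01, -1.015]
wrist_force: [-1.4, 0.5, 0.2]
opening: 50.0
time: 4.7
ee_pos: [441.3, -338.1, 76.7]
orientation: [-1.323, 1.011, -1.015]
wrist_force: [-0.2, -0.6, 4.1]
opening: 17.4
4.7
t 4.7 p [ 441.3 -338.1   76.7] yaw -74.88 tilt 0.0022 0.0014 open 17.4 F [-0.2 -0.6  4.1]
shift [-0.02  0.07 -0.02] turn [-0.001 -0.003  0.002]
time: 4.9
ee_pos: [441.2, -338.1, 76.7]
orientation: [-1.323, 1.011, -1.015]
wrist_force: [-0.2, 0.3, 4.6]
opening: 17.5
```

```bash
python3 -m inch '[0,-0.5,0,0,0,0,0,-1.5,0,0,0,0,0,-3,0,0,0,0,0,-5,0,0,0,0,0,-8,0,0,0,0,0,-10.5,0,0,0,0,0,-12.5,0,0,0,0,0,-13,0,0,0,0]'
python3 -m inch '[0,0,0,0,0,0]'
python3 -c "
from h import *
goal(444,75,200,-74.73)
for n in('top','side'): snap(n)
p,_=load('side'); cv2.imwrite('pics/s3.png',cv2.resize(p[150:300,200:400,::-1],None,fx=4,fy=4,interpolation=cv2.INTER_CUBIC))"
```

```text
time: 5.7
ee_pos: [441.7, -338.9, 209.5]
orientation: [-1.323, 1.007, -1.019]
wrist_force: [-0.4, -0.3, -1.3]
opening: 17.0
time: 5.8
ee_pos: [441.2, -337.9, 207.6]
orientation: [-1.323, 1.009, -1.016]
wrist_force: [0.4, 0.2, -1.0]
opening: 16.9
t 5.8 p [ 441.2 -337.9  207.6] yaw -74.88 tilt 0.0034 0.0026 open 16.9 F [ 0.4  0.2 -1. ]
shift [-39.79   0.65  11.04] turn [-0.003 -0.003  0.003]
```

View pics/s3.png

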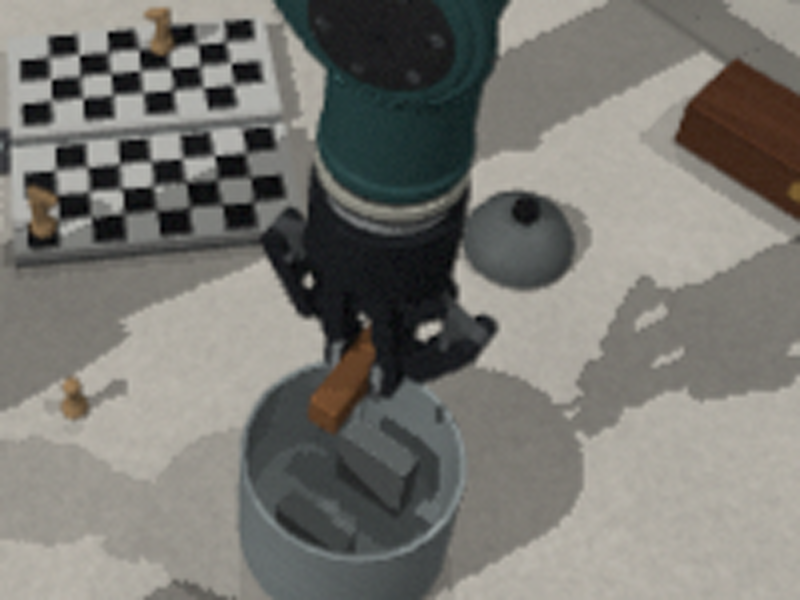

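```bash
python3 -m inch '[-2.5,0,0.7,0,0,0,-7,0,2,0,0,0,-11.8,0,3.4,0,0,0,-16.6,0,4.8,0,0,0,-21.4,0,6.2,0,0,0,-26.2,0,7.6,0,0,0,-31,0,9,0,0,0,-35.8,0,10.4,0,0,0]'
python3 -m inch '[-2.6,0.5,0.8,0,0,0,-3.6,1.5,1.1,0,0,0,-3.6,2.7,1.1,0,0,0,-3.6,4,1.1,0,0,0,-3.6,4,1.1,0,0,0]'
python3 -c "
from h import *
goal(448.8,73.3,80.2,-74.73)
for n in('top','side'): snap(n)
p,_=load('side'); cv2.imwrite('pics/s4.png',cv2.resize(p[100:250,130:330,::-1],None,fx=4,fy=4,interpolation=cv2.INTER_CUBIC))"
```

```text
time: 6.7
ee_pos: [447.0, 36.9, 205.1]
orientation: [-1.324, 1.012, -1.014]
wrist_force: [0.5, 0.1, -1.7]
opening: 17.4
time: 7.2
ee_pos: [447.6, 71.0, 164.0]
orientation: [-1.327, 1.015, -1.015]
wrist_force: [-0.0, -0.1, -1.4]
opening: 17.3
t 7.2 p [447.6  71.  164. ] yaw -75.0 tilt 0.0028 -0.0038 open 17.3 F [-0.  -0.1 -1.4]
shift [-0.21  8.38  0.21] turn [ 0.004 -0.005  0.003]
```

View pics/s4.png

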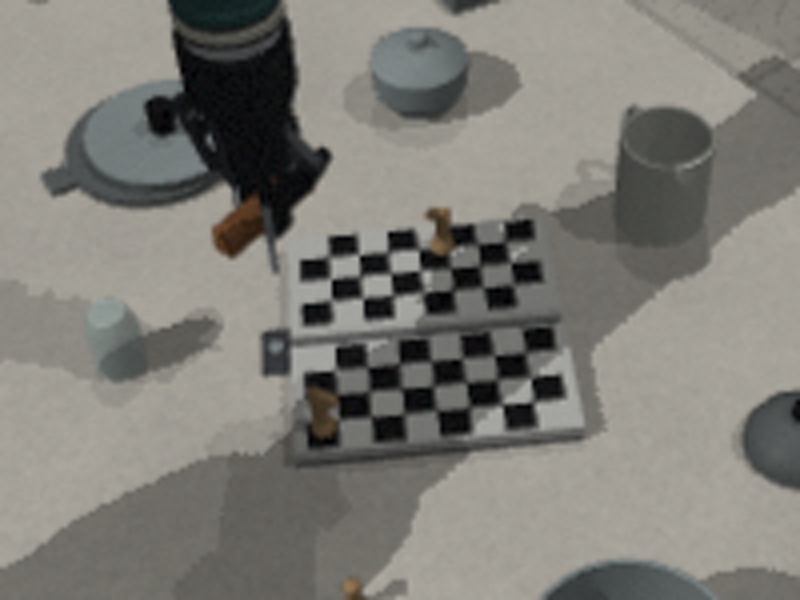

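```bash
python3 -m inch '[0,2,0,0,0,0,0,4,0,0,0,0,0,5,0,0,0,0,0,5.3,0,0,0,0,0,5.3,0,0,0,0]'
python3 -c "
from h import *
print(pix('side',[447.6,71,164-67.7]), pix('side',[449.4,72.3,164-67.7]))
goal(448.8,73.3,80.2,-74.73)
for n in('top','side'): snap(n)
goal(448.8,73.3,80.2,-74.73)
o=manip.get_obs()['ee_pos']; t=o-[0,0,67.7]; print(pix('side',t))
p,_=load('side'); cv2.imwrite('pics/s5.png',cv2.resize(p[150:210,175:255,::-1],None,fx=10,fy=10,interpolation=cv2.INTER_CUBIC))
p,_=load('top'); cv2.imwrite('pics/p5.png',cv2.resize(p[120:250,150:290,::-1],None,fx=5,fy=4.6,interpolation=cv2.INTER_CUBIC))
"
```

```text
time: 7.8
ee_pos: [449.6, 71.8, 113.0]
orientation: [-1.323, 1.012, -1.016]
wrist_force: [-0.1, -0.6, -0.4]
opening: 17.3
[[197.90147697 167.95270065]] [[198.16706258 167.43875903]]
t 7.8 p [449.6  71.8 113. ] yaw -74.95 tilt 0.0022 0.0011 open 17.3 F [-0.1 -0.6 -0.4]
shift [-0.18  3.28 -0.04] turn [-0.001 -0.004  0.002]
t 7.9 p [449.8  72.1 113.4] yaw -74.92 tilt 0.0022 0.0022 open 17.6 F [ 0.3 -0.8 -0.9]
shift [-0.15  3.32 -0.08] turn [-0.002 -0.003  0.002]
[[200.3124396 178.5959389]]
```

View pics/s5.png

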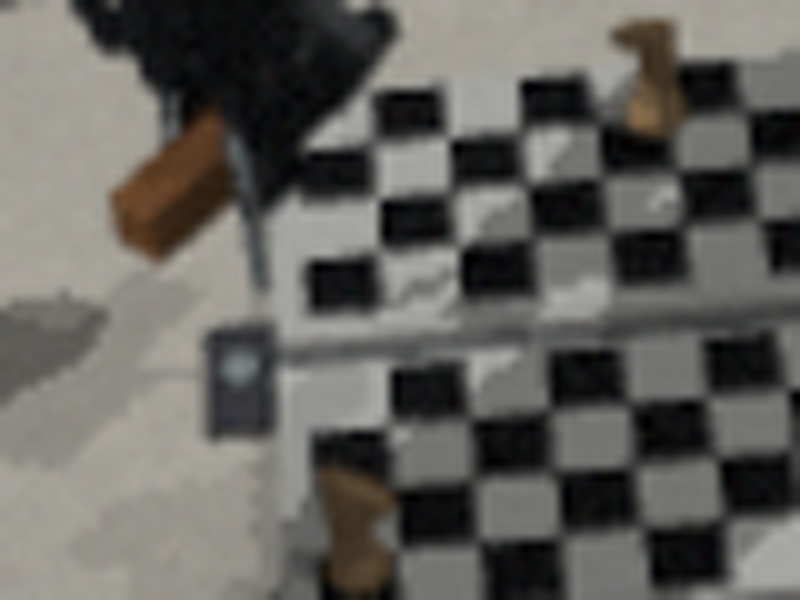

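View pics/p5.png

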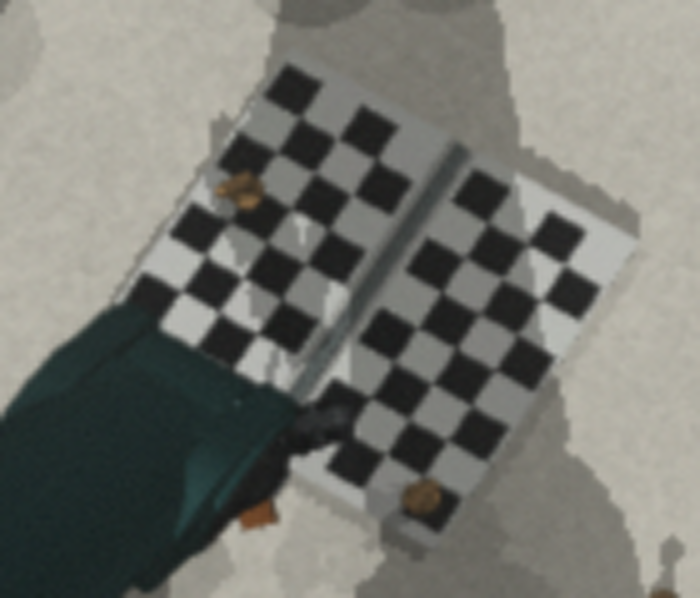

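```bash
python3 -m inch '[-0.05,1,0.05,0,0,0,-0.05,1.8,0.05,0,0,0,-0.05,2.3,0.05,0,0,0,-0.05,2.6,0.05,0,0,0,-0.05,2.6,0.05,0,0,0]'
python3 -c "
from h import *
goal(449.6,72.8,80,-74.73)
for n in('side',): snap(n)
o=manip.get_obs()['ee_pos']; t=o-[0,0,67.7]; print(pix('side',t))
p,_=load('side'); cv2.imwrite('pics/s6.png',cv2.resize(p[150:210,175:255,::-1],None,fx=10,fy=10,interpolation=cv2.INTER_CUBIC))
"
```

```text
time: 8.4
ee_pos: [449.6, 72.9, 86.6]
orientation: [-1.323, 1.011, -1.014]
wrist_force: [-0.4, 0.3, -1.1]
opening: 17.3
t 8.4 p [449.6  72.9  86.6] yaw -74.89 tilt 0.0018 0.0005 open 17.3 F [-0.4  0.3 -1.1]
shift [ 0.01  0.66 -0.  ] turn [-0.001 -0.003  0.002]
[[201.11904481 184.05065699]]
```

View pics/s6.png

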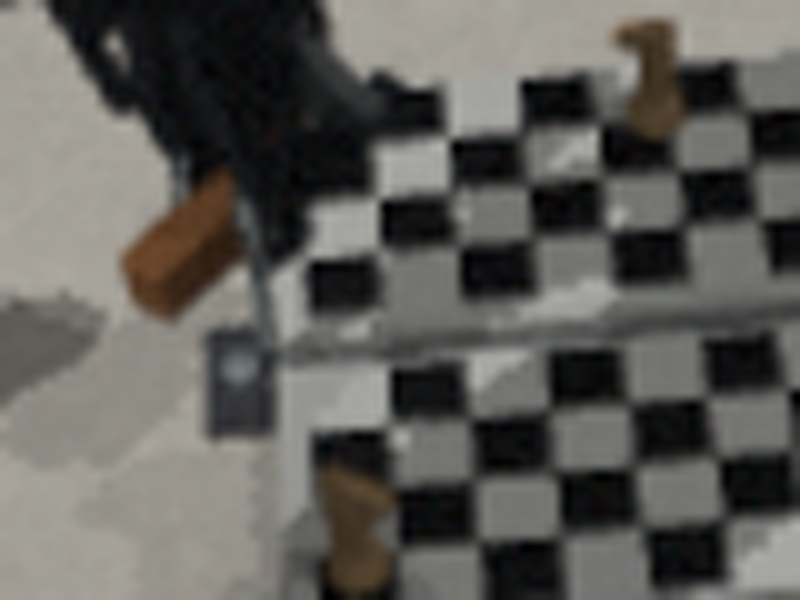

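```bash
python3 -m inch '[0,0.3,0,0,0,0,0,0.55,0,0,0,0,0,0.65,0,0,0,0,0,0.7,0,0,0,0,0,0.7,0,0,0,0]'
python3 -c "
from h import *
goal(449.6,72.8,80,-74.73)
"
```

```text
time: 8.95
ee_pos: [449.7, 72.9, 79.8]
orientation: [-1.323, 1.011, -1.015]
wrist_force: [1.0, 0.2, -1.7]
opening: 17.4
t 8.95 p [449.7  72.9  79.8] yaw -74.89 tilt 0.002 0.0009 open 17.4 F [ 1.   0.2 -1.7]
shift [ 0.01 -0.02 -0.01] turn [-0.001 -0.003  0.002]
```

```bash
python3 -m inch '[0.29,0,0.27,0,0,0,0.59,0,0.54,0,0,0,0.88,0.02,0.82,0,0,0,1.17,0.03,1.09,0,0,0,1.47,0.03,1.36,0,0,0,1.76,0.03,1.63,0,0,0,2.05,0.03,1.91,0,0,0,2.34,0.03,2.18,0,0,0]'
python3 - <<'E'
from h import *
c=manip.get_obs()['ee_pos'];d=c[:2]-[544.6,13.4];print('s',d@[.848,-.53],'perp',d@[.53,.848])
goal(449.6,72.8,80,-74.73)
E
```

```text
time: 9.75
ee_pos: [477.2, 55.8, 79.6]
orientation: [-1.323, 1.011, -1.015]
wrist_force: [0.4, 1.2, 0.6]
opening: 17.8
s -79.65139507225142 perp 0.26896432526867425
t 9.75 p [477.2  55.8  79.6] yaw -74.89 tilt 0.0021 0.001 open 17.8 F [0.4 1.2 0.6]
shift [-2.36 -0.05 -2.22] turn [-0.001 -0.003  0.002]
```

```bash
python3 -m inch '[0.29,0,0.27,0,0,0,0.59,0,0.54,0,0,0,0.88,0,0.82,0,0,0,1.17,0,1.09,0,0,0,1.47,0,1.36,0,0,0,1.76,0,1.63,0,0,0,2.05,0,1.91,0,0,0,2.34,0,2.18,0,0,0]'
python3 -m inch '[0.29,0,0.27,0,0,0,0.59,0,0.54,0,0,0,0.88,0,0.82,0,0,0,1.17,0,1.09,0,0,0,1.47,0,1.36,0,0,0,1.76,0,1.63,0,0,0,2.05,0,1.91,0,0,0,2.34,0,2.18,0,0,0]'
python3 - <<'E'
from h import *
c=manip.get_obs()['ee_pos'];d=c[:2]-[544.6,13.4];print('s',d@[.848,-.53],'perp',d@[.53,.848])
goal(449.6,72.8,80,-74.73)
snap('side');snap('top')
o=manip.get_obs()['ee_pos']; t=o-[0,0,67.7]; print(pix('side',t))
p,_=load('side'); a=cv2.resize(p[150:210,175:275,::-1],None,fx=7,fy=7,interpolation=cv2.INTER_CUBIC)
cv2.imwrite('pics/s7.png',a)
E
```

```text
time: 10.55
ee_pos: [504.3, 39.0, 79.7]
orientation: [-1.323, 1.011, -1.015]
wrist_force: [0.1, 0.5, -0.0]
opening: 17.6
time: 11.35
ee_pos: [531.5, 22.1, 79.7]
orientation: [-1.323, 1.011, -1.015]
wrist_force: [-0.4, -0.1, -0.2]
opening: 17.5
s -15.717733841949869 perp 0.39516795515232045
t 11.35 p [531.5  22.1  79.7] yaw -74.88 tilt 0.002 0.001 open 17.5 F [-0.4 -0.1 -0.2]
shift [-7.03 -0.05 -6.58] turn [-0.001 -0.003  0.002]
[[231.480563   182.65321406]]
```

View pics/s7.png

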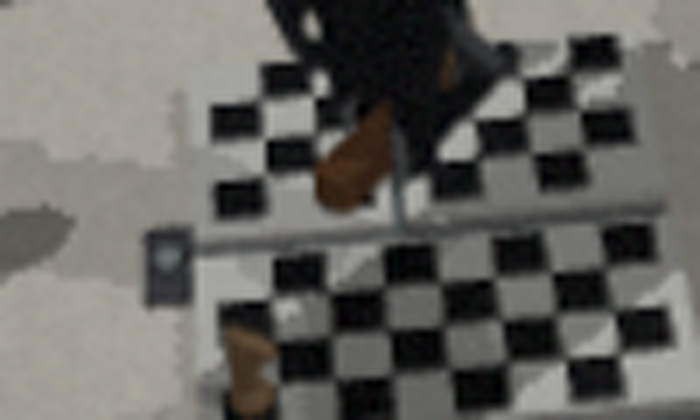

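```bash
python3 -m inch '[0.29,0,0.27,0,0,0,0.59,0,0.54,0,0,0,0.88,0,0.82,0,0,0,1.17,0,1.09,0,0,0,1.47,0,1.36,0,0,0,1.76,0,1.63,0,0,0,2.05,0,1.91,0,0,0,2.34,0,2.18,0,0,0]'
python3 -m inch '[0.29,0,0.27,0,0,0,0.59,0,0.54,0,0,0,0.88,0,0.82,0,0,0,1.17,0,1.09,0,0,0,1.47,0,1.36,0,0,0,1.76,0,1.63,0,0,0,2.05,0,1.91,0,0,0,2.34,0,2.18,0,0,0]'
python3 - <<'E'
from h import *
c=manip.get_obs()['ee_pos'];d=c[:2]-[544.6,13.4];print('s',d@[.848,-.53],'perp',d@[.53,.848])
goal(449.6,72.8,80,-74.73)
E
```

```text
time: 12.25
ee_pos: [558.6, 5.1, 79.8]
orientation: [-1.323, 1.011, -1.015]
wrist_force: [0.2, -0.2, -1.1]
opening: 17.4
time: 13.05
ee_pos: [585.7, -11.7, 79.9]
orientation: [-1.323, 1.011, -1.015]
wrist_force: [-0.6, 0.6, -1.9]
opening: 17.1
s 48.20575362091868 perp 0.5102095334274105
t 13.05 p [585.7 -11.7  79.9] yaw -74.88 tilt 0.002 0.001 open 17.1 F [-0.6  0.6 -1.9]
shift [-11.71  -0.05 -10.94] turn [-0.001 -0.003  0.002]
```

```bash
python3 -m inch '[0.29,0,0.27,0,0,0,0.59,0,0.54,0,0,0,0.89,0,0.81,0,0,0,1.18,0,1.08,0,0,0,1.48,0,1.34,0,0,0,1.78,0,1.61,0,0,0,2.08,0,1.88,0,0,0,2.37,0,2.15,0,0,0]'
python3 -m inch '[0.29,0,0.27,0,0,0,0.59,0,0.54,0,0,0,0.88,0,0.82,0,0,0,1.17,0,1.09,0,0,0,1.47,0,1.36,0,0,0,1.76,0,1.63,0,0,0,2.05,0,1.91,0,0,0,2.34,0,2.18,0,0,0]'
python3 -m inch '[0,0,0,0,0,0]'
python3 - <<'E'
from h import *
c=manip.get_obs()['ee_pos'];d=c[:2]-[544.6,13.4];print('s',d@[.848,-.53],'perp',d@[.53,.848])
goal(449.6,72.8,80,-74.73)
snap('side')
o=manip.get_obs()['ee_pos']; t=o-[0,0,67.7]; print(pix('side',t))
p,_=load('side'); a=cv2.resize(p[150:210,195:295,::-1],None,fx=7,fy=7,interpolation=cv2.INTER_CUBIC)
cv2.imwrite('pics/s8.png',a)
E
```

```text
time: 13.85
ee_pos: [612.7, -29.0, 80.0]
orientation: [-1.323, 1.011, -1.015]
wrist_force: [0.2, -0.4, -1.4]
opening: 17.1
time: 14.65
ee_pos: [639.9, -45.9, 80.0]
orientation: [-1.323, 1.011, -1.015]
wrist_force: [-1.1, -0.9, -1.3]
opening: 17.6
time: 14.75
ee_pos: [640.2, -46.3, 80.1]
orientation: [-1.323, 1.01, -1.016]
wrist_force: [-1.1, 0.2, -1.1]
opening: 17.4
s 112.74606116256497 perp 0.07579664054910479
t 14.75 p [640.2 -46.3  80.1] yaw -74.9 tilt 0.0027 0.0017 open 17.4 F [-1.1  0.2 -1.1]
shift [-16.46  -0.06 -15.3 ] turn [-0.002 -0.003  0.003]
[[270.60840282 179.10520716]]
```

View pics/s8.png

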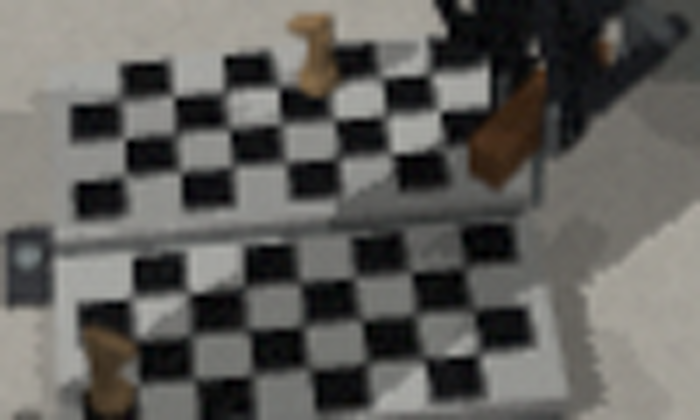

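```bash
python3 -m inch '[0,-1,0,0,0,0,0,-3,0,0,0,0,0,-6,0,0,0,0,0,-9,0,0,0,0,0,-12,0,0,0,0,0,-13,0,0,0,0]'
python3 -m inch '[2,0,-2.3,0,0,0,5,0,-5.8,0,0,0,8.1,0,-9.5,0,0,0,11.2,0,-13.1,0,0,0,14.3,0,-16.7,0,0,0,17.4,0,-20.3,0,0,0,20.5,0,-23.9,0,0,0,22.5,0,-26.2,0,0,0]'
python3 -m inch '[0.4,0,-0.5,0,0,0,0.4,0,-0.5,0,0,0,0.4,0,-0.5,0,0,0]'
python3 - <<'E'
from h import *
goal(441.2,-338.1,77,-74.88)
E
```

```text
time: 15.4
ee_pos: [640.9, -46.3, 213.8]
orientation: [-1.32, 1.007, -1.018]
wrist_force: [0.6, -0.1, -0.4]
opening: 17.2
time: 16.2
ee_pos: [441.7, -333.9, 210.2]
orientation: [-1.323, 1.015, -1.018]
wrist_force: [-0.8, 0.2, -1.5]
opening: 17.5
time: 16.5
ee_pos: [442.2, -334.6, 209.7]
orientation: [-1.322, 1.01, -1.012]
wrist_force: [-0.0, 0.6, -0.2]
opening: 17.6
t 16.5 p [ 442.2 -334.6  209.7] yaw -74.78 tilt 0.0003 0.0013 open 17.6 F [-0.   0.6 -0.2]
shift [ 0.3  13.27 -0.2 ] turn [-0.001  0.002  0.   ]
```

```bash
python3 -m inch '[0.3,2,-0.2,0,0,0,0.3,5,-0.2,0,0,0,0.3,8,-0.2,0,0,0,0.3,10,-0.2,0,0,0,0.3,11.5,-0.2,0,0,0,0.3,12,-0.2,0,0,0,0.3,12,-0.2,0,0,0]'
python3 -m inch '[0,0,0,0,0,0]'
python3 - <<'E'
from h import *
goal(441.2,-338.1,77,-74.88)
snap('side');snap('top')
p,_=load('side'); cv2.imwrite('pics/s9.png',cv2.resize(p[220:320,240:340,::-1],None,fx=6,fy=6,interpolation=cv2.INTER_CUBIC))
E
```

```text
time: 17.2
ee_pos: [440.9, -339.1, 89.8]
orientation: [-1.323, 1.011, -1.013]
wrist_force: [0.2, -0.4, 0.4]
opening: 17.5
time: 17.3
ee_pos: [441.0, -340.1, 90.9]
orientation: [-1.323, 1.009, -1.015]
wrist_force: [0.5, 0.1, -0.8]
opening: 17.4
t 17.3 p [ 441.  -340.1   90.9] yaw -74.86 tilt 0.0031 0.0019 open 17.4 F [ 0.5  0.1 -0.8]
shift [-0.19  1.39  0.06] turn [-0.002  0.     0.003]
```

View pics/s9.png

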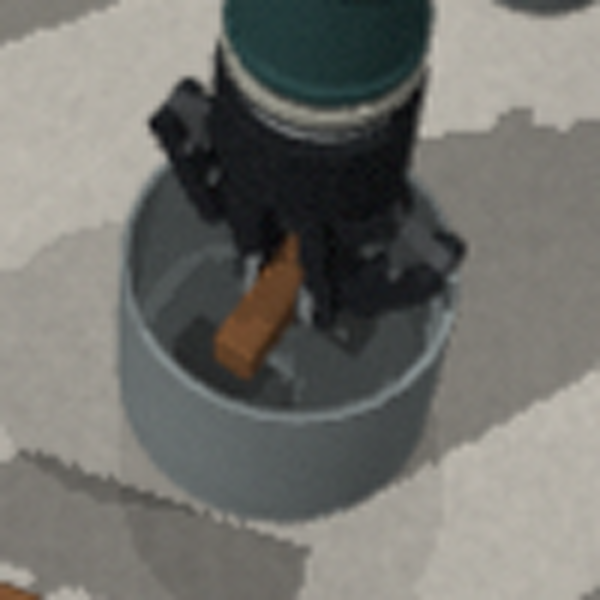

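```bash
python3 -m inch '[-0.1,0.3,0.03,0,0,0,-0.17,0.7,0.05,0,0,0,-0.17,1,0.05,0,0,0,-0.17,1.1,0.05,0,0,0,-0.17,1.1,0.05,0,0,0,-0.17,1.1,0.05,0,0,0]'
python3 - <<'E'
from h import *
goal(441.2,-338.1,76.7,-74.88)
E
```

```text
time: 18.0
ee_pos: [440.4, -338.2, 79.2]
orientation: [-1.323, 1.011, -1.015]
wrist_force: [-0.0, -0.0, -0.6]
opening: 17.5
t 18.0 p [ 440.4 -338.2   79.2] yaw -74.89 tilt 0.002 0.001 open 17.5 F [-0.  -0.  -0.6]
shift [0.01 0.25 0.08] turn [-0.001 -0.     0.002]
```

```bash
python3 -m inch '[0,0.07,0.07,0,0,0,0,0.14,0.07,0,0,0,0,0.2,0.07,0,0,0,0,0.23,0.07,0,0,0,0,0.23,0.07,0,0,0]'
python3 -m inch '[0,0,0,0,0,0]'
python3 - <<'E'
from h import *
goal(441.2,-338.1,76.7,-74.88)
E
```

```text
time: 18.5
ee_pos: [441.1, -337.9, 76.9]
orientation: [-1.323, 1.011, -1.015]
wrist_force: [-0.3, 0.3, -0.8]
opening: 17.3
time: 18.6
ee_pos: [441.1, -337.9, 76.9]
orientation: [-1.323, 1.011, -1.015]
wrist_force: [-0.3, -0.3, -1.8]
opening: 17.4
t 18.6 p [ 441.1 -337.9   76.9] yaw -74.88 tilt 0.002 0.001 open 17.4 F [-0.3 -0.3 -1.8]
shift [0.02 0.02 0.01] turn [-0.001 -0.     0.002]
```

```bash
for i in 1; do python3 -m inch '[0,0.04,0,0,0,0,0,0.04,0,0,0,0]'; python3 -m inch '[0,0.04,0,0,0,0,0,0.04,0,0,0,0]';python3 -m inch '[0,0.03,0,0,0,0,0,0.03,0,0,0,0]'; done
```

```text
time: 18.8
ee_pos: [441.1, -338.0, 76.8]
orientation: [-1.323, 1.011, -1.015]
wrist_force: [-0.6, -0.4, 2.9]
opening: 17.4
time: 19.0
ee_pos: [441.1, -338.0, 76.7]
orientation: [-1.322, 1.011, -1.015]
wrist_force: [-0.9, 1.4, 6.0]
opening: 17.1
time: 19.2
ee_pos: [441.1, -338.0, 76.7]
orientation: [-1.322, 1.011, -1.015]
wrist_force: [-1.0, 2.1, 9.3]
opening: 17.4
```

```bash
python3 -m inch '[0,-0.08,0,0,0,0,0,-0.08,0,0,0,0]'
python3 -m inch '[0,0,0,0,0,0,0,0,0,0,0,0,0,0,0,0,0,0,0,0,0,0,0,0,0,0,0,0,0,0]' 4.5
python3 -m inch '[0,-1,0,0,0,0,0,-3,0,0,0,0,0,-6,0,0,0,0,0,-10,0,0,0,0,0,-14,0,0,0,0,0,-16,0,0,0,0,0,-16,0,0,0,0]'
python3 - <<'E'
from h import *
goal(600,50,240,0)
snap('side');snap('top')
p,_=load('side'); cv2.imwrite('pics/s10.png',cv2.resize(p[220:320,240:340,::-1],None,fx=6,fy=6,interpolation=cv2.INTER_CUBIC))
E
```

```text
time: 19.4
ee_pos: [441.2, -338.0, 76.7]
orientation: [-1.323, 1.011, -1.015]
wrist_force: [-0.7, 0.5, 1.8]
opening: 17.4
time: 19.9
ee_pos: [441.1, -337.9, 76.5]
orientation: [-1.323, 1.011, -1.015]
wrist_force: [0.7, 0.3, -0.7]
opening: 45.3
time: 20.6
ee_pos: [442.1, -339.3, 240.3]
orientation: [-1.322, 1.005, -1.02]
wrist_force: [-0.1, -0.4, 0.1]
opening: 44.6
t 20.6 p [ 442.1 -339.3  240.3] yaw -74.9 tilt 0.0071 0.0059 open 44.6 F [-0.1 -0.4  0.1]
shift [-33.47  -0.06  25.39] turn [-0.    -1.307  0.01 ]
```

View pics/s10.png

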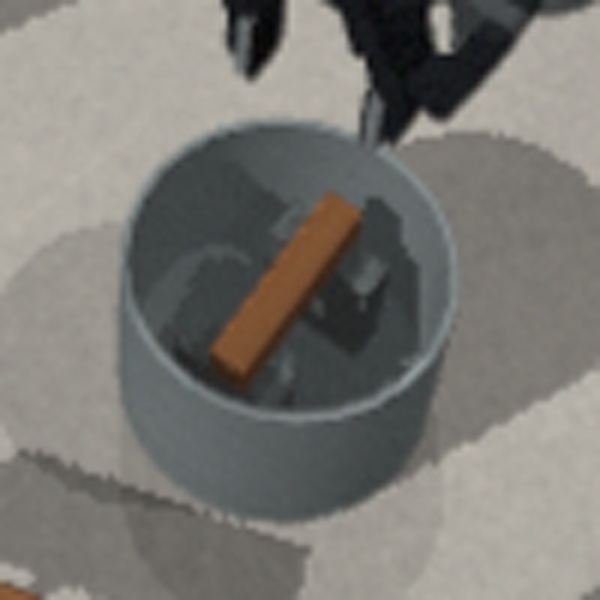

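```bash
python3 - <<'E'
from h import *
ims=[]
for h in (22,52):
    r=[rect(n,501,352,0,170,170,h,2.3) for n in('top','side')]
    for i in r:
        q=i.shape[0]//2; i[q,::8]=(255,0,0); i[::8,q]=(255,0,0)
        cv2.circle(i,(q,q),int(72*2.3) if h==22 else int(12*2.3),(0,255,0),1)
    if h==52: r=[i[120:270] for i in r]
    ims.append(np.hstack(r))
cv2.imwrite('pics/l1.png',np.vstack(ims)[:,:,::-1])
E
```

```text
(no output)
```

View pics/l1.png

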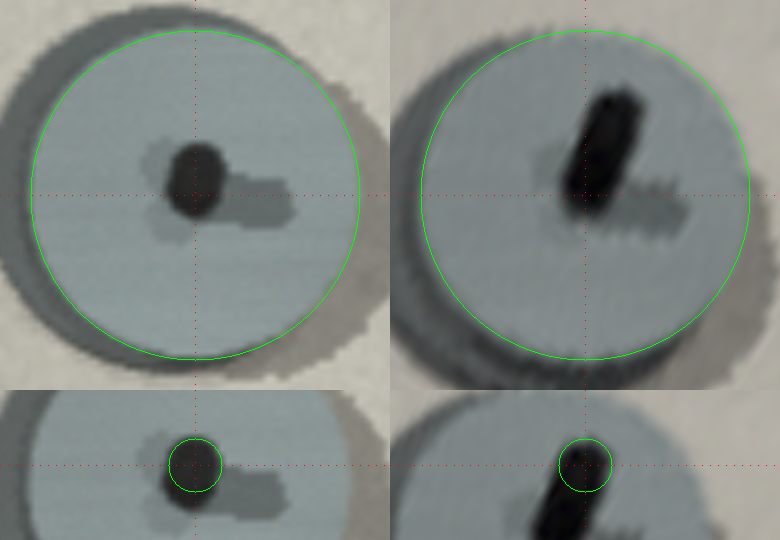

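```bash
python3 -m inch '[-2.5,0,0.9,0,0,0,-7.1,0,2.6,0,0,0,-11.7,0,4.3,0,0,0,-16.3,0,6,0,0,0,-20.9,0,7.7,0,0,0,-25.5,0,9.4,0,0,0,-30.1,0,11,0,0,0,-34.7,0,12.7,0,0,0]'
python3 -m inch '[-4.6,0,1.7,0,0,0,-9.2,0,3.4,0,0,0,-13.8,0,5.1,0,0,0,-18.4,0,6.8,0,0,0,-23,0,8.4,0,0,0,-27.6,0,10.1,0,0,0,-30,1,11,0,0,0,-30.4,3,11,0,0,0]'
python3 -m inch '[0,3,0,0,0,0,0,5,0,0,0,0,0,7,0,0,0,0,0,7,0,0,0,0,0,7,0,0,0,0]'
python3 - <<'E'
from h import *
goal(501,352,44,-74.88)
E
```

```text
time: 21.5
ee_pos: [471.5, 32.5, 234.9]
orientation: [-1.325, 1.013, -1.013]
wrist_force: [0.6, 0.1, 0.6]
opening: 45.2
time: 22.3
ee_pos: [499.6, 358.4, 204.0]
orientation: [-1.324, 1.005, -1.008]
wrist_force: [0.2, -0.8, 0.0]
opening: 45.1
time: 22.8
ee_pos: [499.4, 351.7, 134.6]
orientation: [-1.325, 1.012, -1.015]
wrist_force: [-0.1, 0.5, -0.5]
opening: 45.3
t 22.8 p [499.4 351.7 134.6] yaw -74.92 tilt 0.0033 -0.0013 open 45.3 F [-0.1  0.5 -0.5]
shift [-0.02  9.06  0.17] turn [ 0.001 -0.001  0.003]
```

```bash
python3 -m inch '[0,2,0.15,0,0,0,0,4,0.15,0,0,0,0,6,0.15,0,0,0,0,7,0.15,0,0,0,0,7.5,0.15,0,0,0,0,7.5,0.15,0,0,0,0,7.5,0.15,0,0,0]'
python3 - <<'E'
from h import *
goal(501,352,44,-74.88)
snap('side')
p,_=load('side'); cv2.imwrite('pics/s11.png',cv2.resize(p[90:170,120:220,::-1],None,fx=7,fy=7,interpolation=cv2.INTER_CUBIC))
E
```

```text
time: 23.5
ee_pos: [502.3, 352.9, 61.4]
orientation: [-1.321, 1.01, -1.015]
wrist_force: [0.2, 0.5, 0.1]
opening: 45.1
t 23.5 p [502.3 352.9  61.4] yaw -74.89 tilt 0.0017 0.0025 open 45.1 F [0.2 0.5 0.1]
shift [ 0.05  1.74 -0.15] turn [-0.002 -0.     0.002]
```

View pics/s11.png

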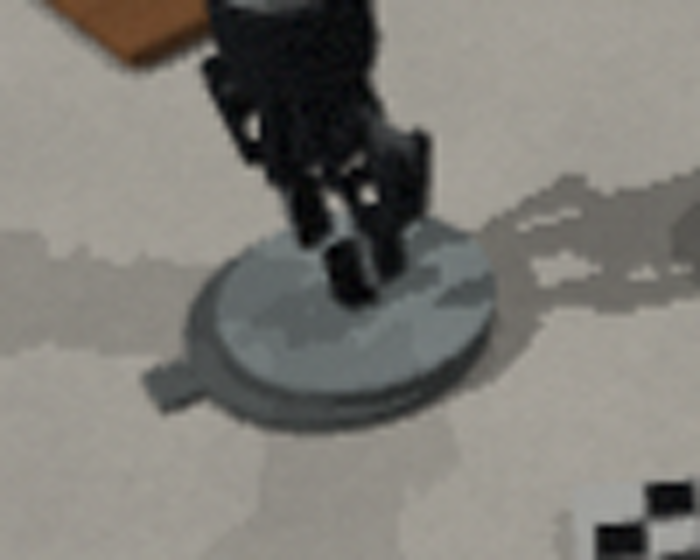

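```bash
python3 -m inch '[0.03,0.5,-0.07,0,0,0,0.05,1,-0.12,0,0,0,0.05,1.4,-0.12,0,0,0,0.05,1.6,-0.12,0,0,0,0.05,1.6,-0.12,0,0,0,0.05,1.6,-0.12,0,0,0]'
python3 - <<'E'
from h import *
goal(501,352,44.5,-74.88)
E
```

```text
time: 24.15
ee_pos: [500.7, 351.9, 44.5]
orientation: [-1.323, 1.011, -1.015]
wrist_force: [-0.1, -0.1, 0.4]
opening: 45.0
t 24.15 p [500.7 351.9  44.5] yaw -74.89 tilt 0.0021 0.001 open 45.0 F [-0.1 -0.1  0.4]
shift [-0.01 -0.    0.04] turn [-0.001 -0.     0.002]
```

```bash
python3 -m inch '[0,0,0.03,0,0,0,0,0,0.03,0,0,0,0,0,0.03,0,0,0,0,0,0.03,0,0,0,0,0,0.03,0,0,0,0,0,0.03,0,0,0]' 0 70
python3 -m inch '[0,-0.2,0,0,0,0,0,-0.6,0,0,0,0,0,-1.5,0,0,0,0,0,-3,0,0,0,0,0,-5,0,0,0,0,0,-8,0,0,0,0,0,-12,0,0,0,0,0,-14,0,0,0,0]'
python3 -m inch '[0,0,0,0,0,0,0,0,0,0,0,0]'
python3 - <<'E'
from h import *
goal(440.8,-337,200,-74.88)
snap('side')
p,_=load('side'); cv2.imwrite('pics/s12.png',cv2.resize(p[50:190,80:260,::-1],None,fx=4,fy=4,interpolation=cv2.INTER_CUBIC))
E
```

```text
time: 24.75
ee_pos: [501.1, 352.2, 45.0]
orientation: [-1.322, 1.011, -1.014]
wrist_force: [-1.0, 0.4, 5.6]
opening: 22.1
time: 25.55
ee_pos: [502.3, 352.2, 188.6]
orientation: [-1.318, 1.009, -1.016]
wrist_force: [0.4, -0.3, -2.0]
opening: 21.8
time: 25.75
ee_pos: [500.3, 352.3, 185.0]
orientation: [-1.322, 1.011, -1.014]
wrist_force: [-0.7, 0.8, -2.7]
opening: 21.7
t 25.75 p [500.3 352.3 185. ] yaw -74.87 tilt 0.0013 0.0013 open 21.7 F [-0.7  0.8 -2.7]
shift [ 64.99  -1.45 -23.73] turn [-0.001  0.     0.001]
```

View pics/s12.png

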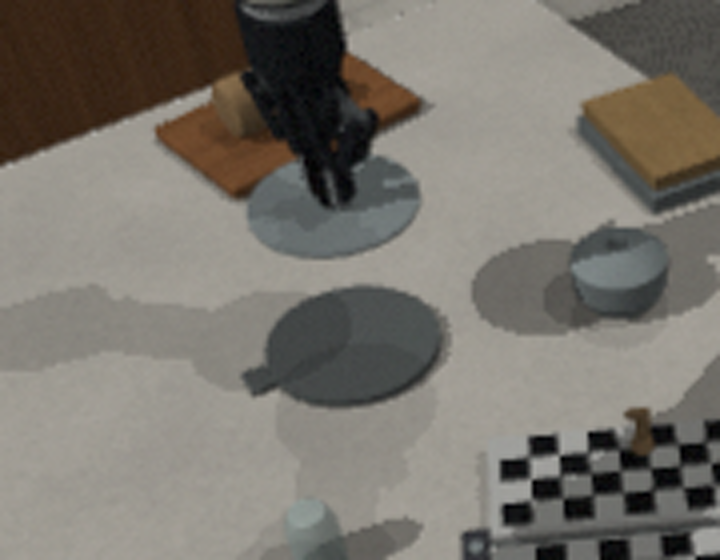

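```bash
python3 - <<'E'
from h import *
snap('top')
r=[rect(n,440.8,-337,np.radians(15.12),160,160,100,2.4) for n in('top','side')]
for i in r:
    q=i.shape[0]//2; i[q,::8]=(255,0,0); i[::8,q]=(255,0,0)
    cv2.circle(i,(q,q),int(69*2.4),(0,255,0),1)
r2=[rect(n,440.8,-337,np.radians(15.12),160,50,86,2.4) for n in('top','side')]
for i in r2:
    q=i.shape[0]//2; i[q,::8]=(255,0,0); i[::8,i.shape[1]//2]=(255,0,0)
cv2.imwrite('pics/l2.png',np.vstack([np.hstack(r),np.hstack(r2)])[:,:,::-1])
E
```

```text
(no output)
```

View pics/l2.png

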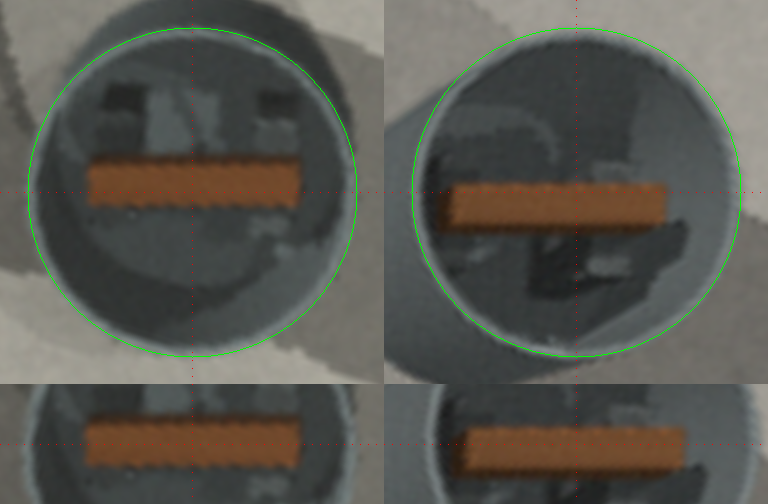

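```bash
python3 -m inch '[1.5,-0.5,-0.5,0,0,0,5,-1.5,-1.8,0,0,0,9.2,-1.5,-3.4,0,0,0,13.6,-1.5,-5,0,0,0,18,-1.5,-6.6,0,0,0,22.4,-1.5,-8.2,0,0,0,26.8,-1.5,-9.8,0,0,0,31.2,-1.5,-11.4,0,0,0]'
python3 -m inch '[4.4,0,-1.6,0,0,0,8.8,0,-3.2,0,0,0,13.2,0,-4.8,0,0,0,17.6,0,-6.4,0,0,0,22,0,-8,0,0,0,26.4,0,-9.6,0,0,0,30.2,0,-11,0,0,0,32.6,0,-11.9,0,0,0]'
python3 -m inch '[1.2,0,-0.4,0,0,0,1.2,0,-0.4,0,0,0,1.2,0,-0.4,0,0,0]'
python3 - <<'E'
from h import *
goal(440.9,-337.5,150,-74.88)
E
```

```text
time: 26.65
ee_pos: [470.3, 18.3, 199.8]
orientation: [-1.324, 1.012, -1.015]
wrist_force: [0.9, 0.3, -1.7]
opening: 22.2
time: 27.45
ee_pos: [439.2, -329.0, 200.6]
orientation: [-1.324, 1.015, -1.019]
wrist_force: [-0.2, 1.3, -1.6]
opening: 21.9
time: 27.75
ee_pos: [440.8, -335.4, 199.9]
orientation: [-1.322, 1.013, -1.012]
wrist_force: [-0.2, -0.0, -2.1]
opening: 22.1
t 27.75 p [ 440.8 -335.4  199.9] yaw -74.85 tilt -0.0008 0.0003 open 22.1 F [-0.2 -0.  -2.1]
shift [ 0.21  4.99 -0.05] turn [-0.     0.001 -0.001]
```

Descend to plug foot about 10 mm above the rim (TCP ≈146), settle and check level.

```bash
python3 -m inch '[0.1,1,0,0,0,0,0.2,2.5,0,0,0,0,0.2,4,0,0,0,0,0.2,5,0,0,0,0,0.2,5.4,0,0,0,0,0.2,5.4,0,0,0,0,0.2,5.4,0,0,0,0]'
python3 - <<'E'
from h import *
goal(440.9,-337.5,127,-74.88)
snap('side')
p,_=load('side'); cv2.imwrite('pics/s13.png',cv2.resize(p[200:320,220:360,::-1],None,fx=5,fy=5,interpolation=cv2.INTER_CUBIC))
E
```

```text
time: 28.45
ee_pos: [442.0, -339.4, 146.7]
orientation: [-1.323, 1.011, -1.015]
wrist_force: [0.5, 0.2, -2.3]
opening: 22.3
t 28.45 p [ 442.  -339.4  146.7] yaw -74.9 tilt 0.0025 0.0011 open 22.3 F [ 0.5  0.2 -2.3]
shift [-0.22  1.97 -0.06] turn [-0.001 -0.     0.002]
```

View pics/s13.png

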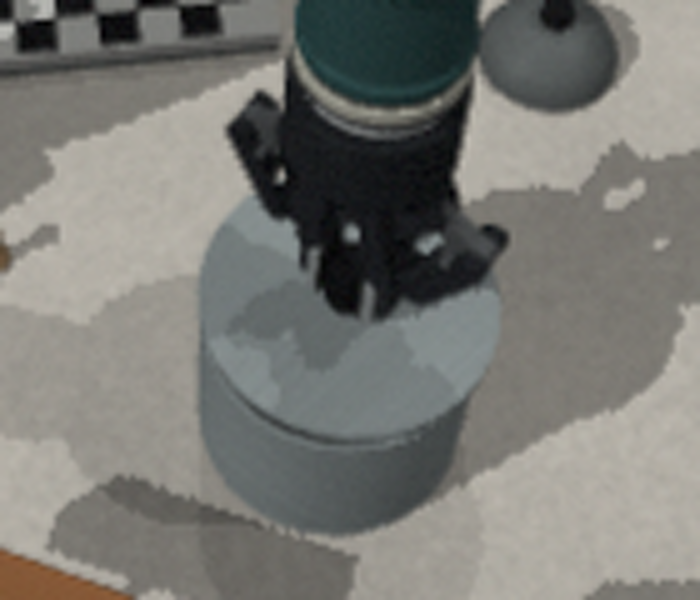

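```bash
python3 -m inch '[-0.1,0.3,0,0,0,0,-0.15,0.6,-0.05,0,0,0,-0.15,0.9,-0.05,0,0,0,-0.15,0.9,-0.05,0,0,0,-0.15,0.9,-0.05,0,0,0]'
python3 - <<'E'
from h import *
goal(440.9,-337.5,127,-74.88)
E
```

```text
time: 29.0
ee_pos: [441.0, -337.8, 137.5]
orientation: [-1.323, 1.011, -1.015]
wrist_force: [0.4, -0.3, -2.5]
opening: 21.9
t 29.0 p [ 441.  -337.8  137.5] yaw -74.89 tilt 0.0019 0.0009 open 21.9 F [ 0.4 -0.3 -2.5]
shift [-0.04  1.05 -0.  ] turn [-0.001 -0.     0.002]
```

```bash
python3 -m inch '[-0.03,0.2,0,0,0,0,-0.03,0.4,0,0,0,0,-0.03,0.6,0,0,0,0,-0.03,0.8,0,0,0,0,-0.03,0.9,0,0,0,0,-0.03,0.9,0,0,0,0]'
python3 -m inch '[0,0.05,0,0,0,0,0,0.05,0,0,0,0]'
python3 -m inch '[0,0.05,0,0,0,0,0,0.05,0,0,0,0]'
python3 -m inch '[0,0.03,0,0,0,0,0,0.03,0,0,0,0]'
```

```text
time: 29.6
ee_pos: [440.9, -337.5, 128.4]
orientation: [-1.323, 1.011, -1.014]
wrist_force: [0.8, -0.3, -1.6]
opening: 21.7
time: 29.8
ee_pos: [441.1, -337.5, 128.1]
orientation: [-1.323, 1.011, -1.015]
wrist_force: [-0.7, 0.2, -2.1]
opening: 21.9
time: 30.0
ee_pos: [441.0, -337.5, 127.6]
orientation: [-1.323, 1.011, -1.015]
wrist_force: [-0.2, 0.4, -2.2]
opening: 21.6
time: 30.2
ee_pos: [441.0, -337.5, 127.3]
orientation: [-1.323, 1.011, -1.015]
wrist_force: [0.3, -0.6, -1.5]
opening: 21.7
```

```bash
python3 -m inch '[0,0.04,0,0,0,0,0,0.04,0,0,0,0]'
python3 -m inch '[0,0.04,0,0,0,0,0,0.04,0,0,0,0]'
python3 -m inch '[0,0.03,0,0,0,0,0,0.03,0,0,0,0]'
```

```text
time: 30.4
ee_pos: [441.1, -337.6, 127.0]
orientation: [-1.323, 1.011, -1.015]
wrist_force: [-0.6, -0.5, -0.5]
opening: 22.0
time: 30.6
ee_pos: [441.1, -337.6, 127.0]
orientation: [-1.322, 1.011, -1.015]
wrist_force: [-0.4, 1.3, 4.7]
opening: 22.1
time: 30.8
ee_pos: [441.1, -337.6, 127.0]
orientation: [-1.322, 1.011, -1.015]
wrist_force: [-1.9, 2.6, 6.4]
opening: 21.7
```

Contact at exactly the seated height (127.0). Relieve, open, and lift away.

```bash
python3 -m inch '[0,-0.05,0,0,0,0,0,-0.05,0,0,0,0]'
python3 -m inch '[0,0,0,0,0,0,0,0,0,0,0,0,0,0,0,0,0,0,0,0,0,0,0,0,0,0,0,0,0,0]' 5
python3 -m inch '[0,-1,0,0,0,0,0,-3,0,0,0,0,0,-6,0,0,0,0,0,-10,0,0,0,0,-3,-12,0,0,0,0,-8,-12,0,0,0,0,-13,-12,0,0,0,0,-18,-12,0,0,0,0]'
python3 -m inch '[-5,0,0,0,0,0,-10,0,0,0,0,0,-14,0,0,0,0,0,-14,0,0,0,0,0]'
python3 - <<'E'
from h import *
snap('side');snap('top')
goal(0,0,0)
for n in('top','side'):
    p,d=load(n); cv2.imwrite('pics/%s14.png'%n,cv2.resize(p[:,:,::-1],(800,600),interpolation=cv2.INTER_CUBIC))
p,d=load('top'); W=cloud('top',d); m=np.zeros(d.shape,bool); m[175:265,310:400]=1; m&=(W[...,2]>80)&(W[...,2]<115)
P=W[m]; A=np.c_[P[:,:2]-[441,-337.5],np.ones(len(P))]; print(len(P),np.linalg.lstsq(A,P[:,2],rcond=None)[0],(P.min(0)+P.max(0))/2,P.max(0)-P.min(0))
E
```

```text
time: 31.0
ee_pos: [441.1, -337.6, 127.0]
orientation: [-1.323, 1.011, -1.015]
wrist_force: [-0.4, 1.2, 4.8]
opening: 21.7
time: 31.5
ee_pos: [441.0, -337.6, 126.6]
orientation: [-1.323, 1.011, -1.015]
wrist_force: [-0.9, -0.1, -0.7]
opening: 49.7
time: 32.3
ee_pos: [393.3, -162.3, 246.9]
orientation: [-1.321, 1.011, -1.016]
wrist_force: [1.1, 0.8, 1.0]
opening: 49.9
time: 32.7
ee_pos: [355.1, -22.8, 245.7]
orientation: [-1.327, 1.006, -1.001]
wrist_force: [-0.4, 0.2, -0.6]
opening: 50.2
t 32.8 p [357.5 -27.4 246.4] yaw -74.67 tilt 0.0015 0.0022 open 50.0 F [ 0.9 -0.7 -0.8]
shift [-12.13  24.55 -33.81] turn [0 0 0]
2306 [ 1.25669295e-03 -1.09661190e-03  1.04318921e+02] [ 440.35557412 -336.51367022   98.17554907] [140.86347541 142.52540573  33.62230968]
```

View pics/top14.png

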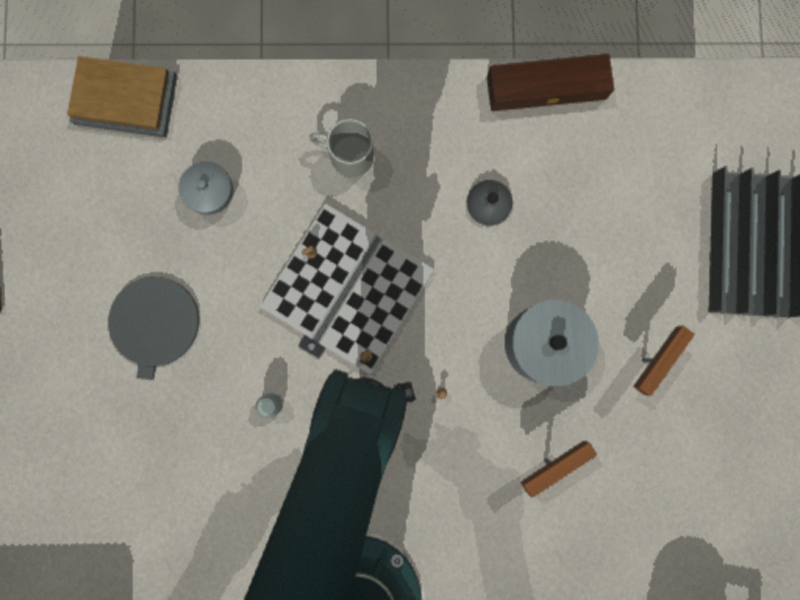

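View pics/side14.png

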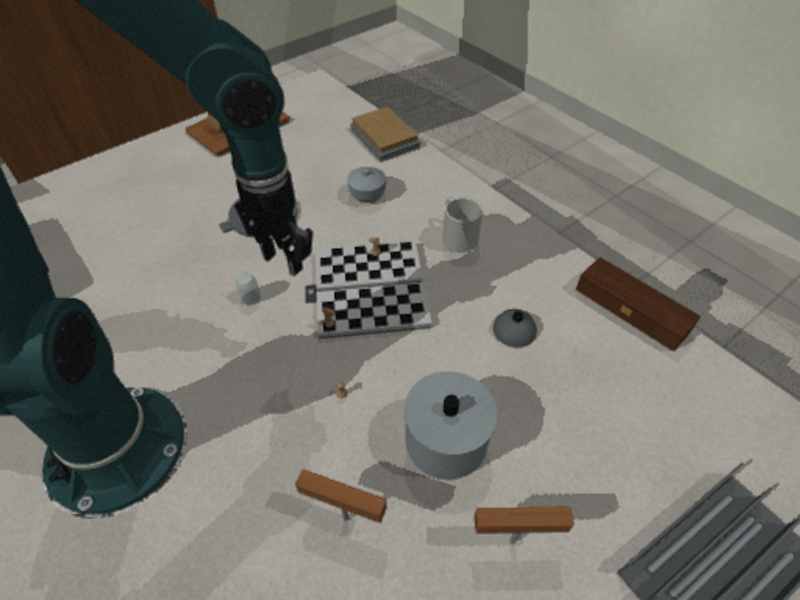

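```bash
python3 -m inch '[0,0,0,0,0,0,0,0,0,0,0,0,0,0,0,0,0,0]'
python3 -c "
from h import *
print(abs(manip.get_obs()['qd']).max()); print(manip.hand_in())"
```

```text
time: 33.1
ee_pos: [357.7, -29.9, 246.2]
orientation: [-1.322, 1.013, -1.018]
wrist_force: [-0.4, 0.3, 0.1]
opening: 50.0
0.006476963192994993
the job is handed in; nothing more can be done
None
```

The job is done and was handed in at about 33 s; no verdict came back.

- **Seam:** I took the small pick from the tin and ran its tip from the clasp end right past the other end, about 112 mm either side of the board's middle. It went at about 4 cm/s, with the tip about 12 mm above the table. By the measured arm position it stayed within 0.6 mm of the seam's centre line. The wrist force readings between moves stayed under about 2 N, so I saw no sign of forcing or scraping.
- **Pick:** I set it back on the two rests at the position and height it had before, pressing with at most about 9 N before letting go. The side picture then showed it lying straight across the rests.
- **Lid:** It touched down at the expected seated height. Afterwards the depth image put its top at 104.3 mm (104 expected), with a tilt of about 0.1°.
- **Other things:** In the last top and side pictures the chessmen, sugar bowl, mug and salt shaker look to be where they started, and the gripper is clear of everything. I did not go near the bell; I did not read its button directly.

No check failed. The two cameras disagreed by 1 to 1.5 mm on the tin's position, so I used a value in between.

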